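Hang the finished board on the board tree

TASK

Turn the board tree until its one free branch stands over the black pointer on the tree's base, then take the board with the hanger eye out of the rack and hang it by its eye on that free branch, well in from the tip, and let go. Leave the free branch over the pointer, and do not disturb the two short boards in the rack, the bottle or the screwdriver.

Things in the scene. Friction and masses are not known exactly. Their poses are not given: they have to be found in the camera images.
- tree (a joint): turning angle (rad) of the board tree about its upright axis: 0, or a whole turn such as 6.283, when the free branch stands exactly over the base's pointer; grows counter-clockwise seen from above; stops at -9 and 9. Stiff (about 0.15 N m of friction): it stays where it is left. Five steel rod branches like spokes, 72 degrees apart; nothing reaches beyond 130 mm from the axis
- wing (a point): black bar handle on top of the tree for turning it: 50 mm long, 12 mm thick, top 275 mm above the bench, hub (44 mm across) below it topping at 234 mm. Point on the tree's axis, 19 mm below the handle's top. The handle's length lies along the free branch: the x axis points from that branch's tip to the tree's axis and turns with the tree
- branch_root (a point): where the free branch, a straight bare steel rod of 8 mm diameter, leaves the hub: on the rod's axis, 20 mm from the tree's axis, 212 mm above the bench
- branch_tip (a point): outer end of the free branch, on the rod's axis, 125 mm from the tree's axis, 227 mm above the bench (the rod rises 15 mm from root to tip; its rounded end adds 4 mm). Axes turn with the tree: x points level from the tip towards the tree's axis, z up
- tree_base: fixed round grey base of the tree, 160 mm across, 12 mm high, post 32 mm across; origin on the tree's axis at the bench. On the tree above it, four of the five branches each carry a board like the one to hang, 85 mm from the axis, reaching from 111 to 271 mm above the bench and swinging slightly; they cannot come off
- pointer (a point): tip of the flat black pointer on the tree's base, 125 mm from the tree's axis, 6 mm above the bench. Its x axis points level from the pointer's tip to the tree's axis, z up. It points roughly towards the robot
- board_center (a point): centre (80 mm above the underside) of the board to hang: a green circuit board 70 mm wide, 160 mm tall with its aluminium hanger, upright in one slot of the rack; the only one there with a hanger. x across its thin side, y along its width, z up. Foot rail 6 mm thick; board 4 mm, up to 92 mm; parts on its -x face stand out 15 mm. About 0.11 kg. Works either way round
- board_eye (a point): centre of the board's eye, a rectangular opening right through along x, 20 mm wide, 18 mm tall, in a frame 8 mm thick and 34 mm wide; 105 mm above the board's underside, 35 mm below the middle of the tab. Same axes as the board. Hung at rest, it is 5 mm below the rod's axis
- board_tab (a point): middle of the board's solid grip tab at its top, 140 mm above the underside: 30 mm wide (y), 8 mm thick (x), 40 mm tall (120 to 160 mm above the underside). Same axes as the board
- rack: black rack with grey sides, 130 x 94 mm, 36 mm high, fixed; three slots 40 mm apart along its x (at -40, 0 and 40 mm), each 8 mm wide between ribs up to 32 mm above the bench, slot floor at 6 mm; boards stand across it, along its y. Origin at the centre of its underside
- short1_center (a point): centre of a short board without hanger in the rack, 70 mm wide, 76 mm tall; leave alone
- short2_center (a point): centre of the other short board without hanger in the rack, 70 mm wide, 76 mm tall; leave alone
- stand: fixed holding stand, an obstacle between the tree and the rack: upright steel rod of 16 mm on a disc 90 mm across, with a clamp near the top (from 19 mm behind to 85 mm ahead of the rod along its x); top 300 mm above the bench. Origin at the centre of its underside
- bottle: small pale bottle, 36 mm across, 90 mm tall, standing; origin at the centre of its underside; leave alone
- screwdriver: screwdriver lying on the bench, about 200 mm long along its x; leave alone
Not all that is in view belongs to the job. What is shaped like the part that bears board_center but orange is not meant.

How it is judged:
By the outcome, as a careful person would: the job done as asked, in the order asked, and still so for the second after the job is handed in, with the robot touching nothing.
It also fails if it takes over 72 s, if anything falls off the work surface, if the arm or the gripper's body presses on something with over 40 N, if the wrist force passes 120 N, or if a joint passes its speed limit or range.

ROBOT

A 7-joint arm with a two-finger parallel gripper is mounted at the origin on the work surface. World frame = base frame: x ahead of the robot, y to its left, z up, the work surface at z = 0. Lengths are in m, angles in rad, forces in N, time in s.
With the tool pointing down it reaches from about 0.425 to 0.95 m from the base axis. Payload 4.7 kg.
Tool frame: the origin (TCP) lies between the finger pads; the fingertips stand 25 mm ahead of it and the grasp point (between the pads) lies 6 mm ahead of it; x points along the fingers, z is the direction in which the jaws open and shut, and the axes are right-handed (so a half turn about x gives the same grasp; the last joint's range is limited). The gripper opens to 85 mm and grips with 20 to 120 N. Pads are 22 mm wide; open, the fingers measure 114 mm over their backs; the gripper's body (76 mm by 85 mm) begins 54 mm behind the grasp point. The pads swing forward as they close: fully open they stand 13 mm farther back than shut.
Start: joints at [-1.2, 0.469, -0.049, 1.532, 0.024, 1.141, -0.082], TCP at [0.263, 0.622, 0.256] pointing down, gripper open.
Joint ranges: [-2.59, 2.59], [-0.33, 1.99], [-1.39, 1.29], [0.1, 2.45], [-1.04, 4.18], [0.21, 1.99], [-2.66, 2.66]. Speed limits (rad/s): [2.57, 2.57, 3.14, 3.14, 3.14, 3.14, 3.14].

INTERFACE

Orientations are given as a 3x3 rotation matrix whose columns are the frame's x, y, z axes.
In Python, from rig import * gives the robot as it stands. Calls block until the motion is done:
- movep(position, orientation): joint-space move of the TCP to a pose.
- move_l(position, attitude=None, feed=0.15, until_force=None): straight line of the TCP; attitude=None keeps the orientation; feed is the mean speed in m/s. With until_force (N) it stops when the force on the tool has changed by that much, and returns True; else False.
- move_joints(angles): joint-space move.
- command_gripper(opening, newtons=None): finger opening in m; newtons is the grip in N (None keeps the last); returns when the fingers have stopped.
- sleep(seconds).
- inverse_kinematics(position, orientation): joint angles nearest the present ones, or None.
- sense(): the state.
- camera(name): name is "scene" or "top" or "wrist"; returns (picture, depth): 400x640x3 uint8, red, green, blue; 400x640 float32, m along the optical axis (not along the pixel's ray), 0 where there is no reading.
- camera_params(name): a dict with "K" (3x3 intrinsics, pixels), "dist" ([k1, k2, p1, p2, k3] as OpenCV has them; the pictures are not rectified), "position" and "rotation" of the camera in the world; the wrist camera has in their place "tool_from_camera" (4x4, takes a point from camera to tool coordinates, whose origin is the TCP and whose axes are the tool frame's). Camera axes: x right, y down, z forward; pixel columns grow to the right and rows downward; lengths in m; the calibration is good to about 2 mm. A picture is of the moment at which its call begins: read the wrist's pose just before it. camera_params takes no time and is no camera call.
A pose or a line that the arm cannot do raises Unreachable and nothing moves.
- finish_job(): hands the job in, once; it reports no verdict.
The state is a dict: "time_s": time; "joint_pos": joint angles; "qd": joint speeds; "joint_efforts": joint torques, N m; "position": TCP position; "tcp_rot": TCP orientation; "wrist_force": force on the tool from outside, world axes, zero at the start; "ft_torque": the same for the moment, N m; "finger_gap": finger opening in m.
Only numpy, scipy, OpenCV 4.12 (cv2) and the standard library are available. Lean on these libraries where they do the work, as an engineer would, in place of code of your own. Each camera call takes 0.05 s, during which the arm holds its last target.

## Working session

There is one attempt and no reset: what is moved stays moved. The work goes in short steps, each a Python script; the robot and the scene stay as the last script left them, time stands still between calls to the robot, and variables do not carry over. Pictures are saved under pics/ and viewed, and the job is handed in when it is done.

```bash
mkdir -p pics; ls
python3 - <<'E'
from rig import *
import cv2,numpy as np
for n in ["scene","top","wrist"]:
    p,d=camera(n); cv2.imwrite(f"pics/{n}0.png",p[:,:,::-1]); np.savez(f"{n}0.npz",p=p,d=d)
    print(n,camera_params(n))
s=sense(); print(s)
E
```

```text
pics
scene {'K': array([[502.54634586,   0.        , 321.14825219],
       [  0.        , 502.54634586, 197.36165865],
       [  0.        ,   0.        ,   1.        ]]), 'dist': array([0.05336818, 0.        , 0.        , 0.        , 0.        ]), 'position': array([1.24002541, 0.0421595 , 0.92708995]), 'rotation': array([[-0.08007172,  0.75190974, -0.65438541],
       [ 0.99666791,  0.07063038, -0.04079742],
       [ 0.01554351, -0.65547165, -0.75505981]])}
top {'K': array([[434.90837636,   0.        , 320.59139302],
       [  0.        , 434.90837636, 201.60897521],
       [  0.        ,   0.        ,   1.        ]]), 'dist': array([0.02811489, 0.        , 0.        , 0.        , 0.        ]), 'position': array([ 0.47026387, -0.00730231,  1.04061041]), 'rotation': array([[-0.02774567, -0.98882884,  0.14645034],
       [-0.99954547,  0.02571617, -0.01573343],
       [ 0.01179153, -0.1468203 , -0.9890929 ]])}
wrist {'K': array([[282.18244238,   0.        , 321.13114442],
       [  0.        , 282.18244238, 199.11059828],
       [  0.        ,   0.        ,   1.        ]]), 'dist': a
[... 573 characters left out ...]
qd': array([ 7.51876745e-05, -1.65390019e-03, -1.73885482e-04, -2.67734562e-03,
        1.23519891e-03, -4.79338529e-04, -5.85954265e-04]), 'joint_efforts': array([ 3.96708792e-04, -5.10765409e+01, -4.68538958e-02, -2.37977189e+01,
        1.07672470e-02,  5.40397101e-03, -2.37975075e-05]), 'position': array([0.26252902, 0.6214144 , 0.25551078]), 'tcp_rot': array([[-5.61077686e-04, -9.21171359e-01,  3.89156797e-01],
       [-1.38788857e-03,  3.89157200e-01,  9.21170314e-01],
       [-9.99998879e-01, -2.32581619e-05, -1.49683062e-03]]), 'wrist_force': array([-0.03124949,  0.18326014, -0.14325997]), 'ft_torque': array([ 0.00261557, -0.02955929,  0.01708767]), 'finger_gap': 0.08559559652219723}
```

View pics/scene0.png

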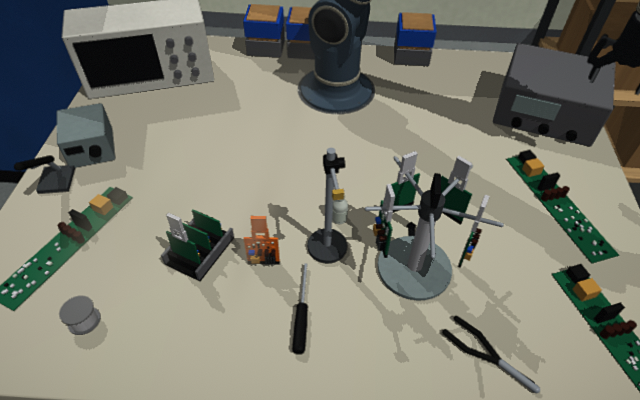

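View pics/top0.png

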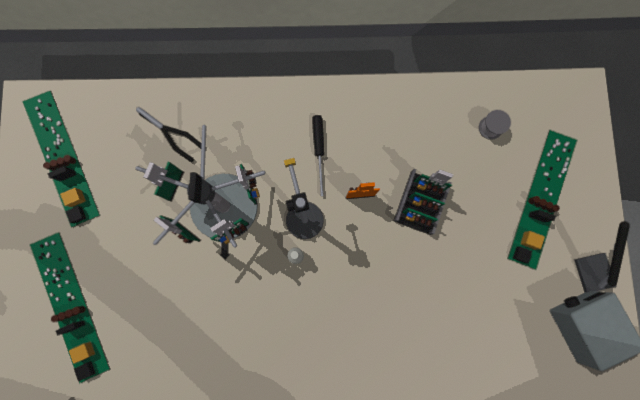

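View pics/wrist0.png

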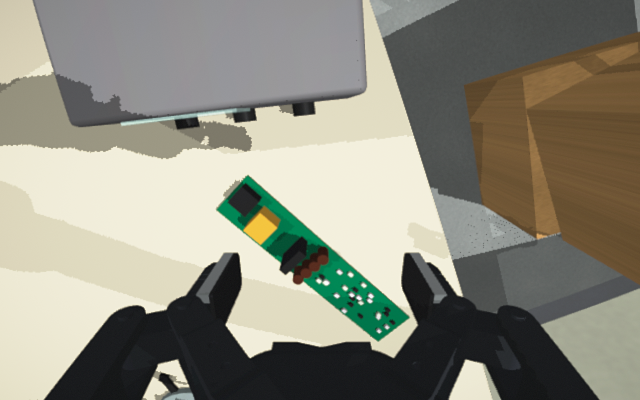

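```bash
cat > h.py <<'E'
import numpy as np,cv2
from rig import *
def ray(n,u,v,pose=None):
    c=camera_params(n)
    x=cv2.undistortPoints(np.array([[[u,v]]],float),c["K"],c["dist"])[0,0]
    return c,np.array([x[0],x[1],1.])
def CR(n,pose=None):
    c=camera_params(n)
    if n=="wrist":
        p,R=pose; T=c["tool_from_camera"]; return p+R@T[:3,3],R@T[:3,:3]
    return c["position"],c["rotation"]
def onz(n,u,v,z,pose=None):
    _,r=ray(n,u,v); o,R=CR(n,pose); w=R@r; return o+w*(z-o[2])/w[2]
def cloud(n,d,pose=None):
    c=camera_params(n); h,w=d.shape
    uu,vv=np.meshgrid(np.arange(w),np.arange(h))
    x=cv2.undistortPoints(np.stack([uu,vv],-1).reshape(-1,1,2).astype(float),c["K"],c["dist"]).reshape(h,w,2)
    pc=np.dstack([x[...,0]*d,x[...,1]*d,d]); o,R=CR(n,pose)
    P=pc@R.T+o; P[d<=0]=np.nan; return P
def proj(n,P,pose=None):
    c=camera_params(n); o,R=CR(n,pose); 
    q=(np.atleast_2d(P)-o)@R
    return cv2.projectPoints(q,np.zeros(3),np.zeros(3),c["K"],c["dist"])[0].reshape(-1,2)
def snap(n,tag):
    s=sense(); p,d=camera(n); cv2.imwrite(f"pics/{n}{tag}.png",p[:,:,::-1]); np.savez(f"{n}{tag}.npz",p=p,d=d,pos=s["position"],R=s["tcp_rot"])
def load(n,tag):
    z=np.load(f"{n}{tag}.npz"); return z["p"],z["d"],((z["pos"],z["R"]) if "pos" in z else None)
def crop(n,tag,x0,y0,x1,y1,k,out):
    p=load(n,tag)[0]; cv2.imwrite(f"pics/{out}.png",cv2.resize(p[y0:y1,x0:x1,::-1],None,fx=k,fy=k,interpolation=cv2.INTER_CUBIC))
E
python3 - <<'E'
from h import *
crop("top","0",120,90,300,270,3.3,"c1")
crop("scene","0",340,130,520,310,3.3,"c2")
crop("top","0",270,130,470,270,4,"c3")
crop("scene","0",150,140,360,300,3.7,"c4")
for n in ("top","scene"):
    P=cloud(n,load(n,"0")[1]); print(np.nanmin(P[...,2]),(np.isnan(P[...,2])).mean())
E
```

```text
-0.7681700221882393 0.00383984375
-0.7754263210714863 0.00408984375
```

View pics/c1.png

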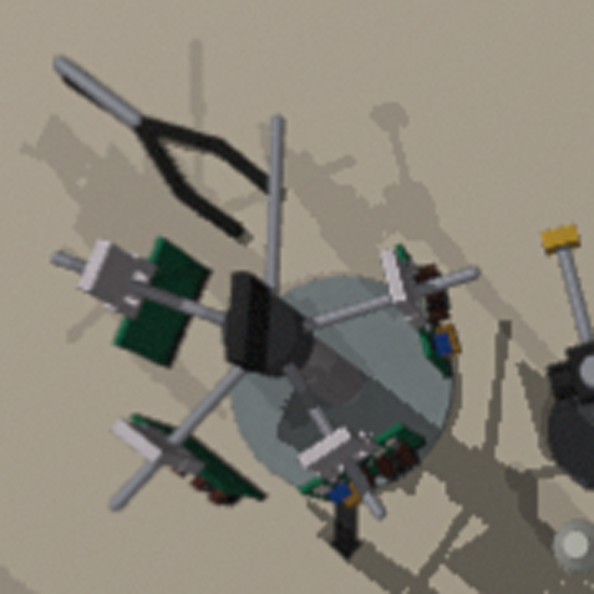

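View pics/c2.png

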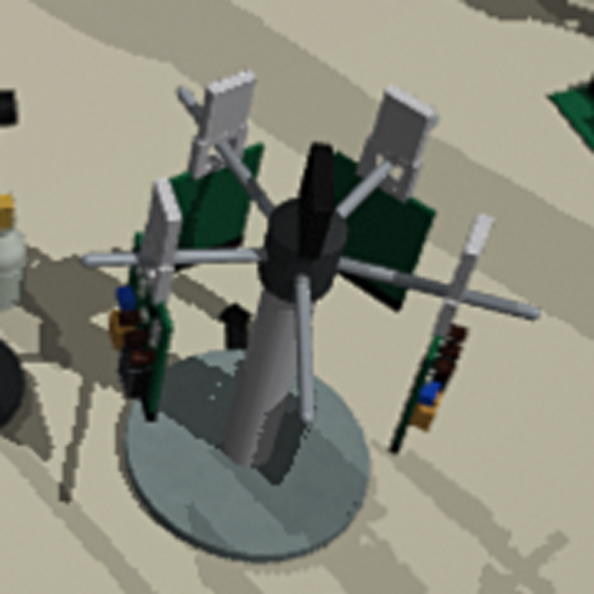

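View pics/c3.png

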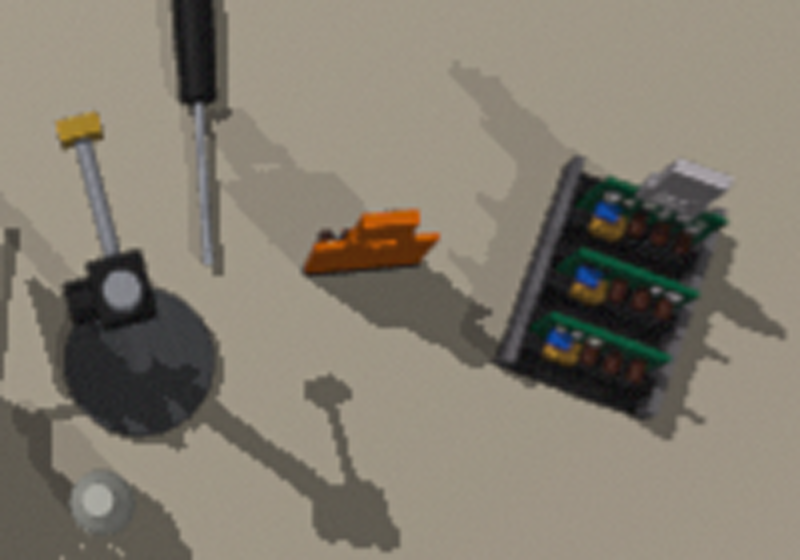

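View pics/c4.png

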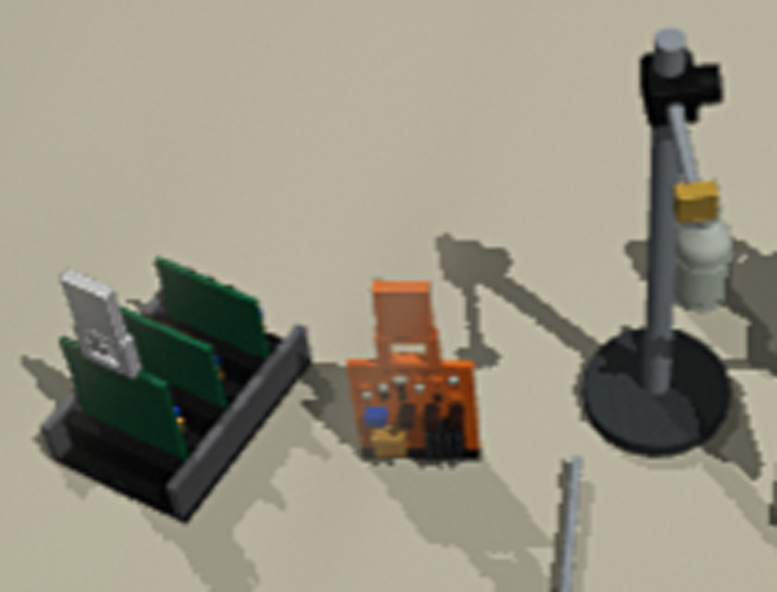

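```bash
cat > m0.py <<'E'
from h import *
from scipy.optimize import least_squares
res={}
for n in ("top","scene"):
    p,d,_=load(n,"0"); P=cloud(n,d); hsv=cv2.cvtColor(p,cv2.COLOR_RGB2HSV); z=P[...,2]
    tip=onz("top",204,126.5,.227); print(n,"tip~",tip)
    c0=onz("top",223,207,.012)
    near=np.hypot(P[...,0]-c0[0],P[...,1]-c0[1])
    bench=np.nanmedian(z[(near>.15)&(near<.3)]); print(" bench",bench)
    m=((z>.007)&(z<.018)&(near<.09)).astype(np.uint8)
    pts=P[m>0][:,:2]
    # hull circle fit: boundary of hull
    hull=cv2.convexHull(pts.astype(np.float32)).reshape(-1,2)
    f=least_squares(lambda q:np.hypot(hull[:,0]-q[0],hull[:,1]-q[1])-.08,[*c0[:2]],loss="soft_l1",f_scale=.002)
    print(" base c",f.x,"rms",np.sqrt((f.fun**2).mean()),len(pts))
    # handle top
    dark=(hsv[...,2]<70)
    m=dark&(z>.268)&(z<.283)&(near<.07)
    q=P[m][:,:2]; r=cv2.minAreaRect(q.astype(np.float32)); print(" handle",r,m.sum(),z[m].mean())
    m=dark&(z<.25)&(z>.227)&(near<.07); q=P[m][:,:2]; print(" hub",cv2.minEnclosingCircle(q.astype(np.float32)),m.sum())
    # tab of board (light, z>.12, near rack)
    cr=onz("top",424,203,.03)
    nr=np.hypot(P[...,0]-cr[0],P[...,1]-cr[1])
    m=(hsv[...,1]<60)&(nr<.13)&(z>.12)
    q=P[m]; print(" tab",m.sum(),q.min(0),q.max(0),np.median(q,0))
    r=cv2.minAreaRect(P[m&(z>.158)][:,:2].astype(np.float32)); print(" tabtop rect",r)
    g=(hsv[...,0]>45)&(hsv[...,0]<90)&(hsv[...,1]>90)&(nr<.13)&(z>.05)
    k,lab,st,ce=cv2.connectedComponentsWithStats(g.astype(np.uint8))
    for i in range(1,k):
        if st[i,4]>25:
            Q=P[lab==i]; dd=Q[:,:2]-Q[:,:2].mean(0); u=np.linalg.svd(dd,full_matrices=False)[2][0]; print("  green",st[i,4],Q.mean(0),np.degrees(np.arctan2(u[1],u[0])),Q[:,2].max())
E
python3 m0.py
```

```text
top tip~ [0.7430108  0.20055884 0.227     ]
 bench 0.0001646861371313868
 base c [0.61864349 0.20823729] rms 0.002530144517896493 1897
 handle ((0.6177888512611389, 0.20790959894657135), (0.012072457000613213, 0.04764842242002487), 86.57975769042969) 199 0.2743898982899698
 hub ((0.6172174215316772, 0.2062382996082306), 0.02426891401410103) 235
 tab 159 [ 0.64268815 -0.29282405  0.12057302] [ 0.66157724 -0.26192028  0.16980879] [ 0.65073694 -0.27593503  0.15497506]
 tabtop rect ((0.6521685719490051, -0.2782512605190277), (0.029509196057915688, 0.009182342328131199), 65.16696166992188)
  green 33 [ 0.66186835 -0.25206569  0.08493638] -111.23458948386326 0.1018492327077325
  green 115 [ 0.61538914 -0.26170935  0.07632627] -112.16612048838655 0.08729958596788101
  green 105 [ 0.57821856 -0.24761444  0.07705148] -112.981981606554 0.08664134465628182
scene tip~ [0.7430108  0.20055884 0.227     ]
 bench -0.0002613475903082696
 base c [0.6209344 0.208737 ] rms 0.002690598065651637 2976
 handle ((0.6223441958427429, 0.20817485451698303), (0.010874235071241856, 0.05013037100434303), 86.09858703613281) 153 0.2736930387236536
 hub ((0.6236797571182251, 0.20774373412132263), 0.02359309419989586) 277
 tab 238 [ 0.64567766 -0.29549724  0.12014538] [ 0.66507967 -0.26330964  0.1677071 ] [ 0.65736843 -0.27683491  0.14743143]
 tabtop rect ((0.6552194952964783, -0.2782093584537506), (0.029540851712226868, 0.009631783701479435), 66.67327117919922)
  green 216 [ 0.58486892 -0.24151565  0.06817011] 67.66573155908108 0.08394820652741886
  green 202 [ 0.62097419 -0.25771602  0.0684546 ] 67.09285340374022 0.08367887924189832
  green 237 [ 0.65985502 -0.26875583  0.07180826] 68.12244600994994 0.10112070218915725
```

Run:
```python
from h import *
ax=np.array([.6195,.2083])
for n,box in (("top",(212,235,240,265)),("scene",(402,217,425,240))):
    p,d,_=load(n,"0"); P=cloud(n,d); v=p.max(2)
    x0,y0,x1,y1=box; print(v[y0:y1:2,x0:x1:2])
    m=np.zeros_like(v,bool); m[y0:y1,x0:x1]=v[y0:y1,x0:x1]<45
    vv,uu=np.nonzero(m)
    W=np.array([onz(n,a,b,.006) for a,b in zip(uu,vv)])[:,:2]-ax
    r=np.hypot(*W.T); k=r>.083; W=W[k]; r=r[k]
    print(n,len(W),r.min(),r.max(),np.degrees(np.arctan2(*W.mean(0)[::-1])), np.degrees(np.arctan2(*W[r>r.max()-.012].mean(0)[::-1])))
```

```text
[[115 103  93  54  94  52  53  60  78  73  29 110 108  42]
 [ 95  72  76  77  54  88  92  98  72  76  46  68  83  91]
 [ 66  50  78  74  93  95  96  61  89  90  84  96 150 151]
 [149 142 118  77  79  86  74 105  91 123 144  98 161 159]
 [154  93 123 162 153  43  46  71 101 152 134 121 122 161]
 [163 143  94  98 153  40  34  35 106 162 127 139  91 159]
 [160 161 144  98  93  35  38  33 106 160 159 131 148 160]
 [161 160 162 117  91  21  37  37 107 160 161 159 159 159]
 [161 161 116  95  93  28  27  24 108 162 159 159 161 160]
 [160 160 150 102  73  28  24  19  73 124 159 161 160 161]
 [161 162 161 159  76  22  26  21  38  95  97 159 160 160]
 [160 161 160 160 160  95  20  37  92  93  95 115 155 161]
 [160 158 161 160 161 159  91  87  96  95  95  94  98 123]
 [160 158 160 160 161 160 160 143  95  96  96  95  94  92]
 [162 161 161 159 159 159 159 160 150 103  96  95  96  95]]
top 82 0.08883350254085942 0.12415554171007964 -178.99348296518886 -178.72655537348712
[[127 181 185 182 183 181 182 183 186  46  19  21]
 [ 95  95 177 185 183 183 183 183 173  64  53  23]
 [ 98  98  94 129 173 179 184 185 122  64  69  70]
 [ 94  97 100  43   4  24 147 191  75  65  67  69]
 [170  93  60   4  11   9   3 110  69  67  70  80]
 [184 185 113  17   9   8  16  94  66  67  71  84]
 [182 182 190  57  14  11  28  75  68  69  74  85]
 [182 182 187  71  12  18  25  71  67  69  78  89]
 [183 183 186  71  14  15  27  69  68  70  80  95]
 [185 180 184  93  28  37  35  70  68  72  84  98]
 [128 122 124 127 130 135  85  64  68  74  88 103]
 [124 130 131 128 128  70  67  67  69  79  91 104]]
scene 95 0.08339896654124249 0.14258056041975403 179.2687904369914 168.93727319857993
```

```bash
cat >> h.py <<'E'
def down(adeg):
    a=np.radians(adeg); x=np.array([0,0,-1.]); z=np.array([np.cos(a),np.sin(a),0]); return np.stack([x,np.cross(z,x),z],1)
def st(t=""):
    s=sense(); print(t,"t%.2f"%s["time_s"],np.round(s["position"],4),"F",np.round(s["wrist_force"],1),"T",np.round(s["ft_torque"],2),"gap %.4f"%s["finger_gap"],"j7 %.2f"%s["joint_pos"][6])
AX=np.array([.6197,.2081])
E
python3 - <<'E'
from h import *
for a in (86.5,-90,-93.5,90):
  for z in (.40,.27): print(a,z,inverse_kinematics([*AX,z],down(a)))
for p,a in (([.653,-.278,.16],-22.5),([.653,-.278,.49],-22.5),([.48,.208,.48],0),([.47,.208,.26],0)):
  print(p,inverse_kinematics(p,down(a)))
p0=sense()["position"]
move_l([p0[0],p0[1],.40],feed=.25); st()
movep([*AX,.40],down(86.5)); st()
command_gripper(.05,60); st()
snap("wrist","1")
E
```

```text
86.5 0.4 [-0.47746998  0.35234104  0.12652718  1.38802492 -0.04417501  1.40397823
  1.15840913]
86.5 0.27 [-0.45199868  0.42130446  0.08875281  1.57747167 -0.03981986  1.14458495
  1.15520829]
-90 0.4 [-0.83369116  0.39453118  0.65322324  1.41056506 -0.23868576  1.41613652
 -1.7519407 ]
-90 0.27 [-0.82907745  0.47420584  0.63636806  1.60104934 -0.29971528  1.16582408
 -1.69717168]
-93.5 0.4 [-0.8404877   0.39637955  0.66408252  1.41096189 -0.24319415  1.41684672
 -1.80901609]
-93.5 0.27 [-0.83817175  0.47717737  0.6506467   1.60157375 -0.30728118  1.16733668
 -1.75153931]
90 0.4 [-0.4715654   0.35230145  0.11812379  1.38763104 -0.04124853  1.40405822
  1.21701062]
90 0.27 [-0.44465445  0.42126875  0.07848158  1.57698893 -0.0352147   1.14471766
  1.2123458 ]
[0.653, -0.278, 0.16] [-0.19494013  0.76716148  0.89081799  1.57151333 -0.64353714  1.11859549
  0.45646928]
[0.653, -0.278, 0.49] [-0.17681935  0.5893953   1.03387905  1.08142198 -0.50337152  1.71107261
  0.30300852]
[0.48, 0.208, 0.48] [-0.82668526  0.09144688  0.37562284  1.54807071 -0.03357225  1.50845398
 -0.45039679]
[0.47, 0.208, 0.26] [-0.8102421   0.20321092  0.36413594  1.92362368 -0.08397204  1.02931272
 -0.40961692]
 t0.88 [0.2623 0.6208 0.3982] F [ 0.4 -0.3 -0.6] T [-0.02 -0.01  0.01] gap 0.0851 j7 -0.08
 t2.85 [0.6192 0.2097 0.3998] F [0.5 0.8 0.3] T [0.02 0.01 0.07] gap 0.0850 j7 1.17
 t3.29 [0.6196 0.2083 0.4   ] F [ 0.4 -0.   0.2] T [0.01 0.03 0.02] gap 0.0504 j7 1.17
```

View pics/wrist1.png

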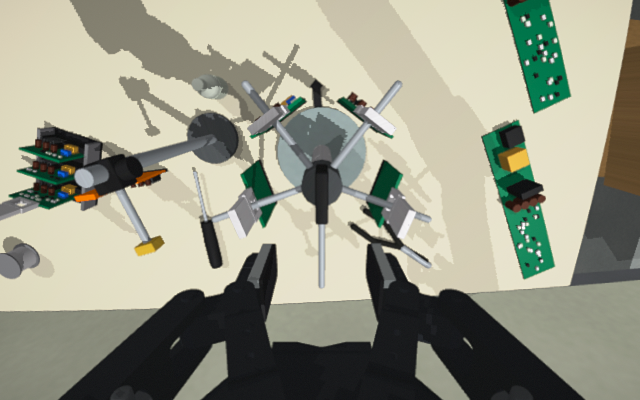

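Run:
```python
from h import *
p,d,pose=load("wrist","1")
P=cloud("wrist",d,pose); hsv=cv2.cvtColor(p,cv2.COLOR_RGB2HSV); z=P[...,2]
near=np.hypot(P[...,0]-AX[0],P[...,1]-AX[1]); v=p.max(2)
m=(v<70)&(z>.268)&(z<.283)&(near<.07); print("handle",cv2.minAreaRect(P[m][:,:2].astype(np.float32)),m.sum())
pts=P[(z>.007)&(z<.018)&(near<.09)&(hsv[...,1]<70)][:,:2]; hull=cv2.convexHull(pts.astype(np.float32)).reshape(-1,2)
from scipy.optimize import least_squares
f=least_squares(lambda q:np.hypot(hull[:,0]-q[0],hull[:,1]-q[1])-.08,AX,loss="soft_l1",f_scale=.002); print(f.x,np.sqrt((f.fun**2).mean()))
m=np.zeros_like(v,bool); m[75:108,305:330]=v[75:108,305:330]<45
vv,uu=np.nonzero(m); W=np.array([onz("wrist",a,b,.006,pose) for a,b in zip(uu,vv)])[:,:2]
for c in (AX,f.x):
    w=W-c; r=np.hypot(*w.T); k=(r>.083)&(r<.13); print(len(w),r.max(),np.degrees(np.arctan2(*w[k].mean(0)[::-1])))
print("tip",onz("wrist",321.5,286,.229,pose))
for px in [(321,286),(317.5,82)]: pass
```

```text
handle ((0.6188676357269287, 0.2090495526790619), (0.011731968261301517, 0.04845760017633438), 86.85437774658203) 659
[0.61944702 0.2094478 ] 0.0017369046201506145
162 0.12214046744386858 -179.21423071026572
162 0.12192371506761764 -178.47251596907338
tip [0.74484639 0.20153902 0.229     ]
```

```bash
sed -i 's/^AX=.*/AX=np.array([.6194,.2088])/' h.py
python3 - <<'E'
from h import *
move_l([*AX,.267],down(86.7),feed=.12); st()
command_gripper(.0,60); st("closed")
a=86.7
for k in range(4):
    a-=175.7/8
    move_l([*AX,.267],down(a),feed=.1); st("%.1f"%a)
E
```

```text
t4.60 [0.6199 0.2089 0.268 ] F [ 0.6 -0.1 -0.4] T [ 0.   -0.02 -0.01] gap 0.0500 j7 1.19
closed t5.03 [0.6196 0.2084 0.2677] F [-0.2 -1.2  3.1] T [-0.3   0.25 -0.1 ] gap 0.0111 j7 1.19
64.7 t5.56 [0.6196 0.2085 0.2677] F [-1.3 -2.9  5.2] T [-0.45  0.34 -0.12] gap 0.0112 j7 0.84
42.8 t6.09 [0.6196 0.2084 0.2676] F [-2.  -2.4  5.4] T [-0.4   0.37 -0.14] gap 0.0113 j7 0.49
20.8 t6.62 [0.6196 0.2084 0.2676] F [-1.5 -2.1  5.2] T [-0.42  0.36 -0.15] gap 0.0113 j7 0.14
-1.1 t7.16 [0.6196 0.2084 0.2676] F [-3.2 -1.7  5.2] T [-0.44  0.39 -0.15] gap 0.0110 j7 -0.21
```

Forces are small, so I'll continue the turn.

Run:
```python
from h import *
a=86.7-175.7/2
for k in range(4):
    a-=175.7/8
    move_l([*AX,.267],down(a),feed=.1); st("%.1f"%a)
sleep(.2)
command_gripper(.045); st("open")
R=sense()["tcp_rot"]; print(np.degrees(np.arctan2(R[1,2],R[0,2])))
move_l([*AX,.40],feed=.2); st()
snap("wrist","2"); snap("top","2"); snap("scene","2")
```

```text
-23.1 t7.69 [0.6196 0.2085 0.2676] F [-1.6 -2.   6.3] T [-0.45  0.4  -0.13] gap 0.0111 j7 -0.55
-45.1 t8.22 [0.6196 0.2084 0.2676] F [-1.7 -1.8  6.1] T [-0.43  0.43 -0.15] gap 0.0108 j7 -0.89
-67.0 t8.76 [0.6196 0.2084 0.2677] F [-2.3 -1.8  6.8] T [-0.36  0.48 -0.19] gap 0.0113 j7 -1.23
-89.0 t9.29 [0.6196 0.2084 0.2677] F [-2.2 -1.9  6.1] T [-0.36  0.53 -0.13] gap 0.0114 j7 -1.56
open t9.92 [0.6193 0.209  0.2667] F [-1.3 -1.1 -0.2] T [ 0.   -0.03  0.02] gap 0.0447 j7 -1.56
-88.96502051700504
 t10.73 [0.6188 0.209  0.3987] F [-0.4  0.5 -0.1] T [ 0.01 -0.02 -0.01] gap 0.0453 j7 -1.63
```

View pics/wrist2.png

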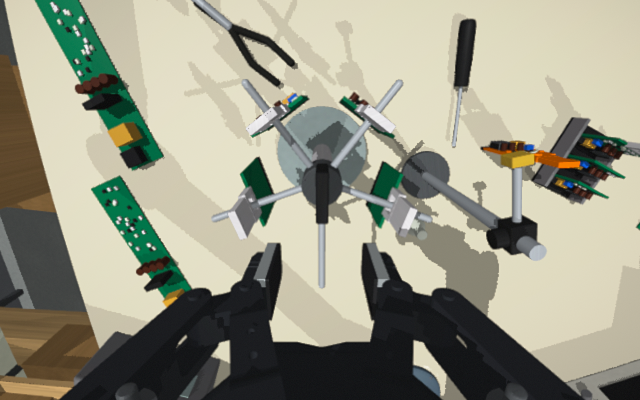

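View pics/scene2.png

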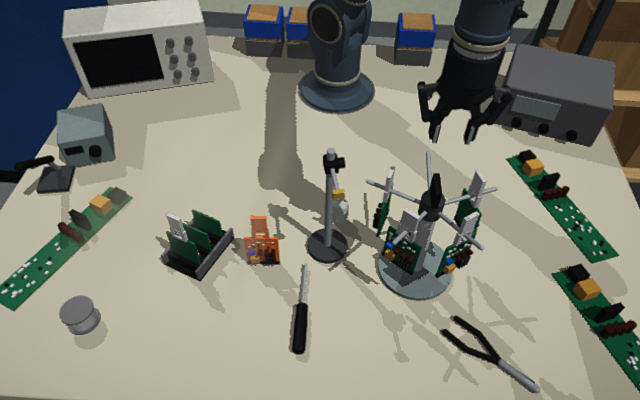

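Run:
```python
from h import *
movep([.654,-.278,.36],down(-23)); sleep(.3); st()
snap("wrist","3"); snap("top","3"); snap("scene","3")
crop("top","3",120,130,300,310,3.3,"c5");crop("scene","3",340,130,520,310,3.3,"c6")
```

```text
t12.97 [ 0.6543 -0.2773  0.36  ] F [ 0.9 -0.1  0.5] T [-0.01 -0.    0.01] gap 0.0445 j7 0.21
```

View pics/wrist3.png

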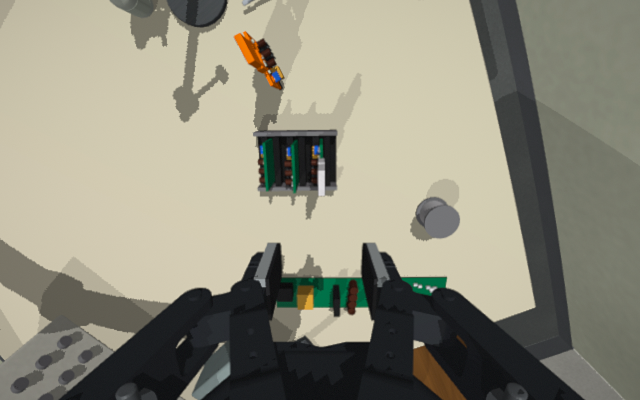

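View pics/c5.png

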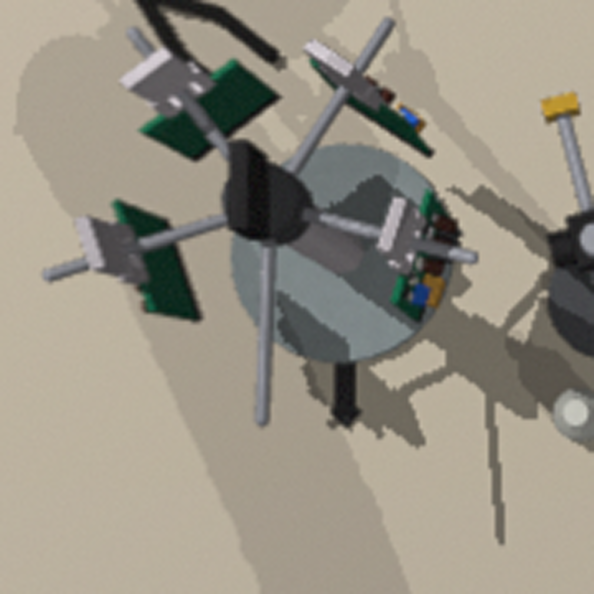

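View pics/c6.png

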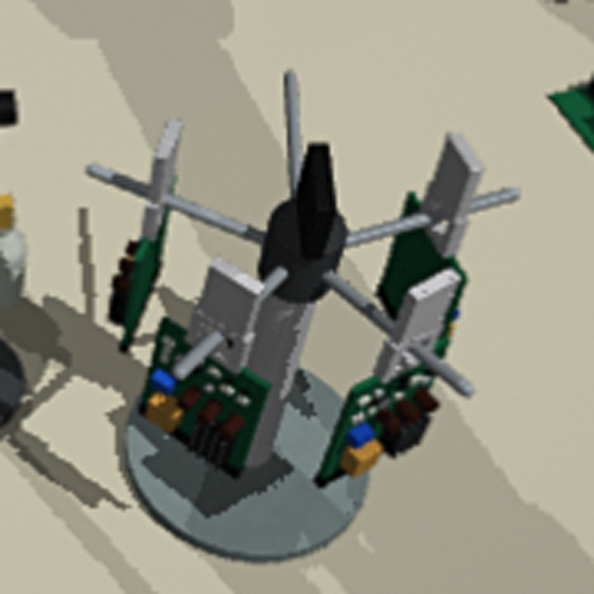

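```bash
cat > m3.py <<'E'
from h import *
import sys
tag=sys.argv[1]
for n in ("top","scene"):
    p,d,_=load(n,tag); P=cloud(n,d); z=P[...,2]; v=p.max(2)
    near=np.hypot(P[...,0]-AX[0],P[...,1]-AX[1])
    m=(v<70)&(z>.268)&(z<.283)&(near<.07); r=cv2.minAreaRect(P[m][:,:2].astype(np.float32)); hc=np.array(r[0]); print(n,"handle",r)
    # rod: cloud points z .212-.235, lateral small, x < AX
    rel=P[...,:2]-AX
    m=(z>.205)&(z<.24)&(rel[...,0]<-.03)&(np.abs(rel[...,1])<.02)&(rel[...,0]>-.14)
    Q=P[m]; l=np.polyfit(Q[:,0],Q[:,1],1); print(" rod",m.sum(),"tip x",Q[:,0].min(),"angle",180+np.degrees(np.arctan(l[0])),"y@axis",np.polyval(l,AX[0]),"y@85",np.polyval(l,AX[0]-.085),"z",np.median(Q[Q[:,0]<AX[0]-.1][:,2]))
    m=(v<45)&(z<.02)&(z>-.01)&(rel[...,0]<-.083)&(np.abs(rel[...,1])<.015)&(rel[...,0]>-.135)
    if m.sum():
        vv,uu=np.nonzero(m)
        W=np.array([onz(n,a,b,.006) for a,b in zip(uu,vv)]); l=np.polyfit(W[:,0],W[:,1],1); e=W[:,:2].mean(0)
        for c in (AX,hc): 
            w=e-c; print(" pointer",m.sum(),np.degrees(np.arctan2(w[1],w[0])),"meanpt",e,"xmin",W[:,0].min())
E
python3 m3.py 3
python3 - <<'E'
from h import *
p,d,pose=load("wrist","3"); P=cloud("wrist",d,pose); z=P[...,2]
print(d[199,321],d[150:190:8,321])
m=(z>.12)&(z<.18)&(np.hypot(P[...,0]-.654,P[...,1]+.278)<.06)
Q=P[m]; print(m.sum(),Q.min(0),Q.max(0))
t=Q[Q[:,2]>.158]; print(len(t),cv2.minAreaRect(t[:,:2].astype(np.float32)))
hsv=cv2.cvtColor(p,cv2.COLOR_RGB2HSV)
g=((hsv[...,0]>45)&(hsv[...,0]<90)&(hsv[...,1]>90)&(z>.05)&(z<.12))
k,lab,stt,ce=cv2.connectedComponentsWithStats(g.astype(np.uint8))
for i in range(1,k):
    if stt[i,4]>25:
        Q=P[lab==i]; dd=Q[:,:2]-Q[:,:2].mean(0); u=np.linalg.svd(dd,full_matrices=False)[2][0]; print(stt[i,4],Q.mean(0),np.degrees(np.arctan2(u[1],u[0])))
E
```

```text
top handle ((0.618057370185852, 0.20815224945545197), (0.047616444528102875, 0.01255563460290432), 0.46042704582214355)
 rod 224 tip x 0.49134497336439564 angle 181.15281109046128 y@axis 0.20813446894913426 y@85 0.20642400844807146 z 0.22884550784386293
 pointer 89 -178.88961876471234 meanpt [0.51572843 0.20679061] xmin 0.49540300887735134
 pointer 89 -179.23764084589453 meanpt [0.51572843 0.20679061] xmin 0.49540300887735134
scene handle ((0.6227989196777344, 0.20823834836483002), (0.049444835633039474, 0.011412807740271091), 0.985702633857727)
 rod 142 tip x 0.49359587990569076 angle 180.40672391763312 y@axis 0.2073977053291404 y@85 0.20679430811552457 z 0.22737032745415398
 pointer 3 -175.5966869924465 meanpt [0.532511  0.2021092] xmin 0.5306673309749356
 pointer 3 -176.11646524270682 meanpt [0.532511  0.2021092] xmin 0.5306673309749356
0.5030822 [0.37776738 0.38186783 0.34079275 0.31784946 0.32048428]
232 [ 0.64503447 -0.29467398  0.12551901] [ 0.66293879 -0.26372743  0.16907285]
182 ((0.6530462503433228, -0.27977222204208374), (0.02940007485449314, 0.006960618309676647), 67.23884582519531)
335 [ 0.58150438 -0.24691708  0.07329886] -112.22091481832487
51 [ 0.66393797 -0.25388269  0.09279461] -112.81747480163779
249 [ 0.61697975 -0.26458605  0.07530916] -112.25907427622015
```

Run:
```python
from h import *
T=[.6537,-.2786]
move_l([*T,.157],down(-22.7),feed=.15); st()
command_gripper(0,50); st("closed")
move_l([*T,.20],feed=.08); st()
move_l([*T,.47],feed=.25); st()
sleep(.2); snap("wrist","4"); snap("scene","4"); snap("top","4")
```

```text
t14.62 [ 0.6542 -0.279   0.1582] F [ 0.6  0.2 -0.2] T [ 0.02 -0.04 -0.03] gap 0.0446 j7 0.31
closed t15.03 [ 0.654  -0.2787  0.1576] F [ 0.3 -0.4  2.6] T [ 0.04  0.09 -0.  ] gap 0.0077 j7 0.31
 t15.72 [ 0.6535 -0.2784  0.1999] F [-0.2 -0.  -1.7] T [0.01 0.03 0.  ] gap 0.0075 j7 0.28
 t16.96 [ 0.6535 -0.2783  0.4683] F [ 0.2 -0.5 -2. ] T [-0.03 -0.02 -0.05] gap 0.0072 j7 0.19
```

View pics/wrist4.png

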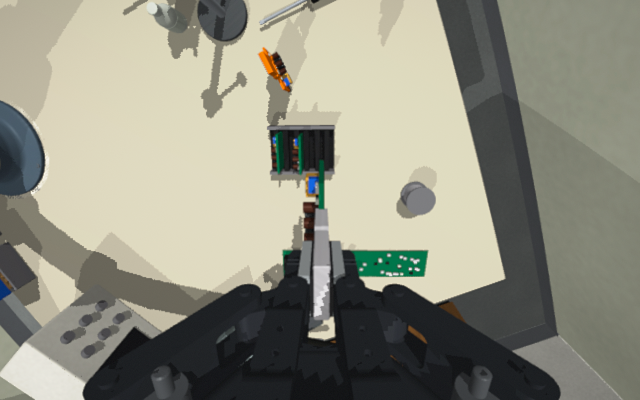

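View pics/scene4.png

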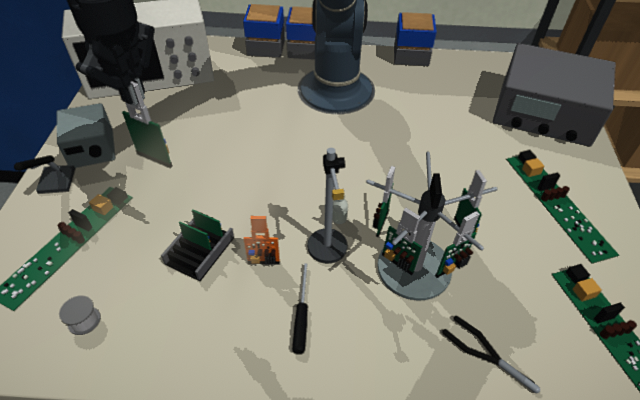

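Run:
```python
from h import *
movep([.47,-.12,.48],down(-12)); st()
movep([.455,.2057,.46],down(0.8)); st()
move_l([.455,.2057,.2736],down(.8),feed=.2); sleep(.3); st()
snap("wrist","5"); snap("scene","5"); snap("top","5")
crop("top","5",120,130,300,310,3.3,"c7");crop("scene","5",340,80,520,260,3.3,"c8")
```

```text
t18.27 [ 0.4707 -0.1204  0.4805] F [-0.  -0.7 -1.7] T [0.03 0.01 0.02] gap 0.0071 j7 -0.03
 t19.51 [0.456  0.2037 0.4603] F [ 0.3 -0.   0.1] T [-0.08  0.01  0.03] gap 0.0073 j7 -0.47
 t20.89 [0.4552 0.2059 0.2742] F [ 0.   0.4 -1.6] T [ 0.04  0.01 -0.03] gap 0.0073 j7 -0.40
```

View pics/wrist5.png

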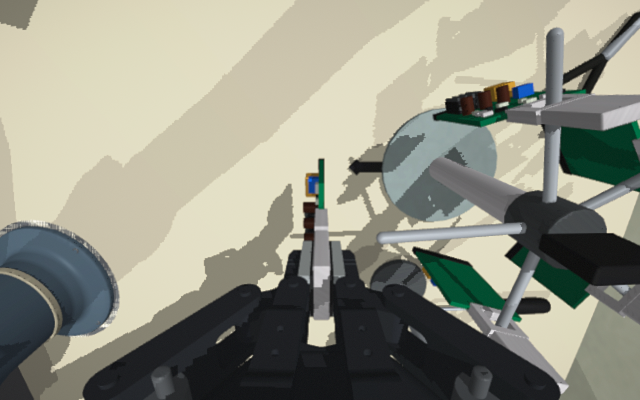

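View pics/c7.png

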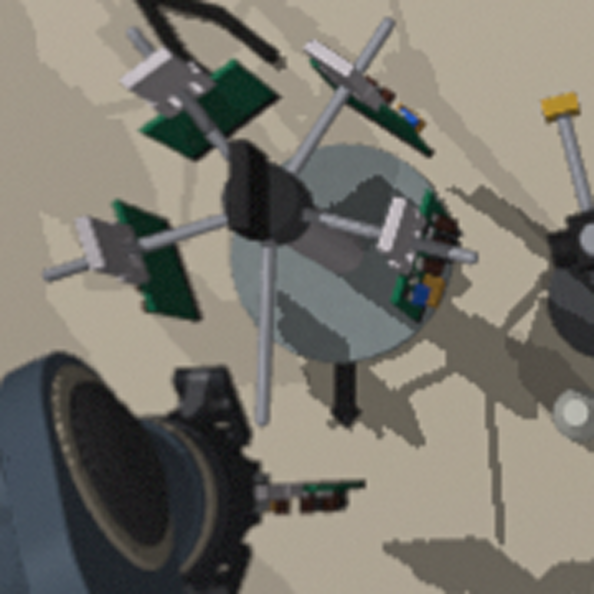

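View pics/c8.png

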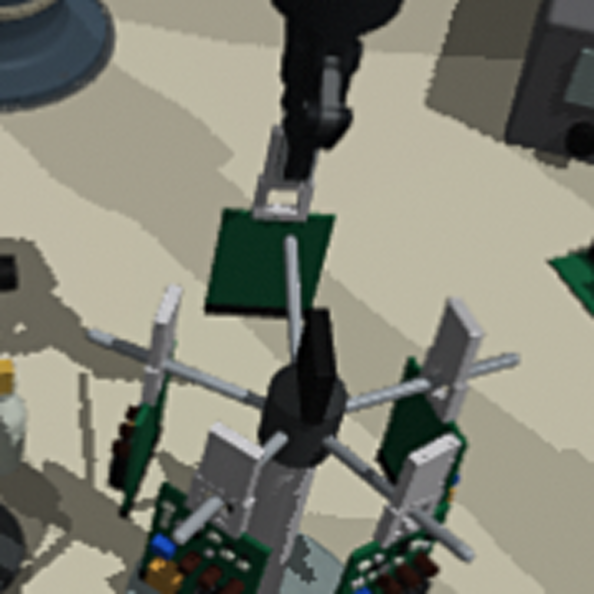

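Run:
```python
from h import *
p,d,_=load("scene","5"); P=cloud("scene",d)
# eye contour: bright frame, find hole: bench-colored pixels inside
x0,y0,x1,y1=408,125,450,160
k=12; im=cv2.resize(p[y0:y1,x0:x1,::-1],None,fx=k,fy=k,interpolation=cv2.INTER_CUBIC); cv2.imwrite("pics/c9.png",im)
def onx(n,u,v,x):
    _,r=ray(n,u,v); o,R=CR(n); w=R@r; return o+w*(x-o[0])/w[0]
sub=np.round(P[y0:y1,x0:x1],3)
# frame points: z>.18 near x .455
m=(np.abs(P[...,0]-.457)<.012)&(P[...,2]>.195)&(P[...,2]<.245)&(np.abs(P[...,1]-.206)<.03)&(p.min(2)>110)
Q=P[m]; print(m.sum(),Q.min(0),Q.max(0),Q.mean(0),"ymid",(np.percentile(Q[:,1],2)+np.percentile(Q[:,1],98))/2)
vv,uu=np.nonzero(m); print(uu.min(),uu.max(),vv.min(),vv.max())
print("pred eye px",proj("scene",[[.459,.2059,.2742-.0466],[.4945,.2066,.227]]))
```

```text
46 [0.45081642 0.18764829 0.21436162] [0.46375459 0.22137414 0.24300213] [0.45827476 0.2062241  0.22280936] ymid 0.20573907316070283
418 435 133 145
pred eye px [[426.03340007 140.15004849]
 [427.30520354 152.41261266]]
```

View pics/c9.png

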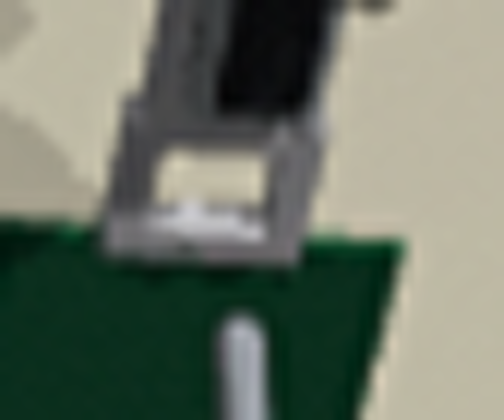

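Run:
```python
from h import *
u=np.array([-np.cos(np.radians(.8)),-np.sin(np.radians(.8))])
A=np.array([.6194,.2089])
def tcp(r,dz=0): 
    q=A+u*r; return [q[0],q[1],.212+(r-20)/105*.015+.0466+.0005+dz]
print(tcp(165),tcp(85))
move_l(tcp(140),feed=.1); st("140")
hit=move_l(tcp(112),feed=.05,until_force=4); st("112 %s"%hit)
snap("scene","6"); crop("scene","6",340,80,520,260,3.3,"c10")
```

```text
[np.float64(-164.36451646153517), np.float64(-2.09485975595897), 0.27981428571428574] [np.float64(-84.37231454079087), np.float64(-0.9778853288273482), 0.2683857142857143]Traceback (most recent call last):
  File "<stdin>", line 7, in <module>
rig.Unreachable: the arm cannot follow that straight line within its joint ranges
```

Units slip (mm vs m); nothing moved. Fixing it.

```bash
cat >> h.py <<'E'
u=np.array([-np.cos(np.radians(.8)),-np.sin(np.radians(.8))]); A2=np.array([.6194,.2089])
def tcp(r,dz=0):
    q=A2+u*r/1000; return [q[0],q[1],.212+(r-20)/105*.015+.0466+.0005+dz]
E
python3 - <<'E'
from h import *
print(tcp(165),tcp(85))
move_l(tcp(140),feed=.1); st("140")
hit=move_l(tcp(112),feed=.05,until_force=4); st("112 %s"%hit)
snap("scene","6"); crop("scene","6",340,80,520,260,3.3,"c10")
E
```

```text
[np.float64(0.45441608353846474), np.float64(0.20659624024404102), 0.27981428571428574] [np.float64(0.534408285459209), np.float64(0.20771321467117265), 0.2683857142857143]
140 t21.44 [0.4795 0.2068 0.276 ] F [-0.4  0.2 -1.9] T [ 0.1   0.07 -0.01] gap 0.0071 j7 -0.36
112 False t22.16 [0.5073 0.2073 0.272 ] F [ 0.  -0.5 -1.1] T [-0.01  0.06  0.03] gap 0.0074 j7 -0.31
```

View pics/c10.png

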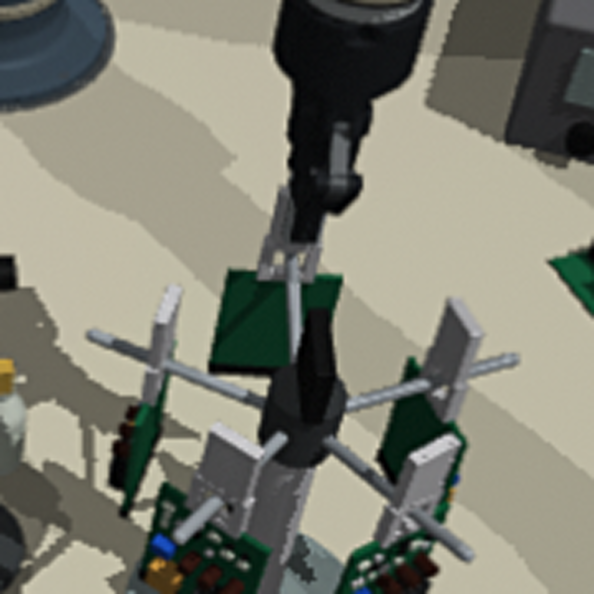

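Run:
```python
from h import *
hit=move_l(tcp(85),feed=.05,until_force=4); sleep(.2); st("85 %s"%hit)
hit=move_l(tcp(85,-.009),feed=.015,until_force=2.5); st("low %s"%hit)
snap("scene","7"); crop("scene","7",340,80,520,260,3.3,"c11")
snap("wrist","7")
```

```text
85 False t23.10 [0.5342 0.2078 0.2684] F [-0.2  0.3 -0.4] T [ 0.01  0.04 -0.01] gap 0.0071 j7 -0.27
low True t23.54 [0.5344 0.2078 0.2628] F [-0.6  0.2  4.5] T [-0.06  0.06 -0.06] gap 0.0072 j7 -0.26
```

View pics/c11.png

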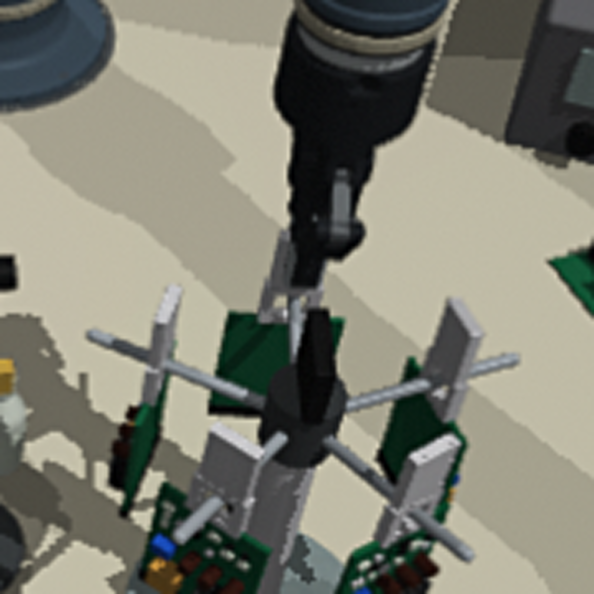

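View pics/wrist7.png

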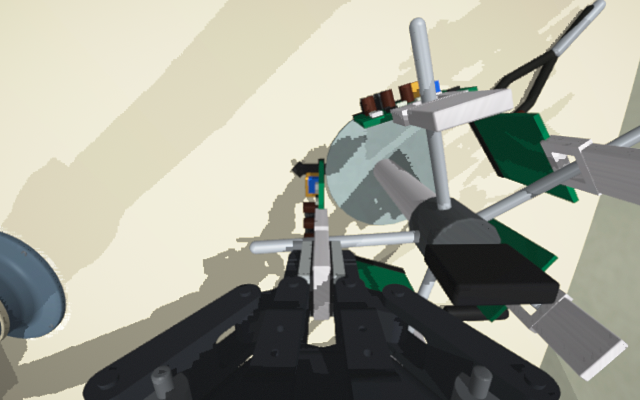

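```bash
python3 - <<'E'
from h import *
command_gripper(.035); st("open"); sleep(.3)
p=sense()["position"]
move_l([p[0],p[1],.38],feed=.1); st()
move_l([p[0],p[1],.45],feed=.2)
movep([.47,-.12,.45],down(-12)); sleep(.6); st()
snap("scene","8"); snap("top","8")
crop("scene","8",340,100,520,280,3.3,"c12"); crop("top","8",120,130,300,310,3.3,"c13")
E
python3 m3.py 8
```

```text
open t24.02 [0.5335 0.2075 0.2615] F [ 0.1 -0.1 -0. ] T [-0.02 -0.02 -0.02] gap 0.0349 j7 -0.26
 t25.66 [0.5334 0.2075 0.3792] F [-0.2 -0.5 -0.4] T [-0.02 -0.   -0.01] gap 0.0351 j7 -0.31
 t28.02 [ 0.47 -0.12  0.45] F [ 0.5  1.2 -1. ] T [-0.02  0.03  0.04] gap 0.0350 j7 -0.02
top handle ((0.6177446842193604, 0.2082236260175705), (0.04862651601433754, 0.012816343456506729), 0.5331080555915833)
 rod 241 tip x 0.49131908608021546 angle 181.555807889404 y@axis 0.20724284520917724 y@85 0.2049341902946611 z 0.22883273492427897
 pointer 67 -178.4636689102047 meanpt [0.50994763 0.20586444] xmin 0.49540300887735134
 pointer 67 -178.74625498383384 meanpt [0.50994763 0.20586444] xmin 0.49540300887735134
scene handle ((0.6221444010734558, 0.2088395357131958), (0.050731733441352844, 0.012849860824644566), 0.0932435542345047)
 rod 219 tip x 0.5307368877156126 angle 183.8303513342528 y@axis 0.21041880347519198 y@85 0.20472788235619926 z nan
 pointer 4 -175.8815415946684 meanpt [0.5319966  0.20250654] xmin 0.5304534142312625
 pointer 4 -175.9815039505429 meanpt [0.5319966  0.20250654] xmin 0.5304534142312625
  return _methods._mean(a, axis=axis, dtype=dtype,
  ret = ret.dtype.type(ret / rcount)
```

View pics/c12.png

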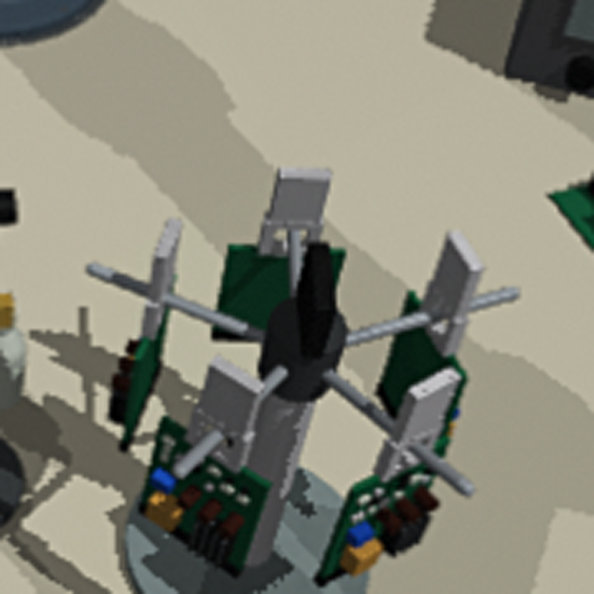

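View pics/c13.png

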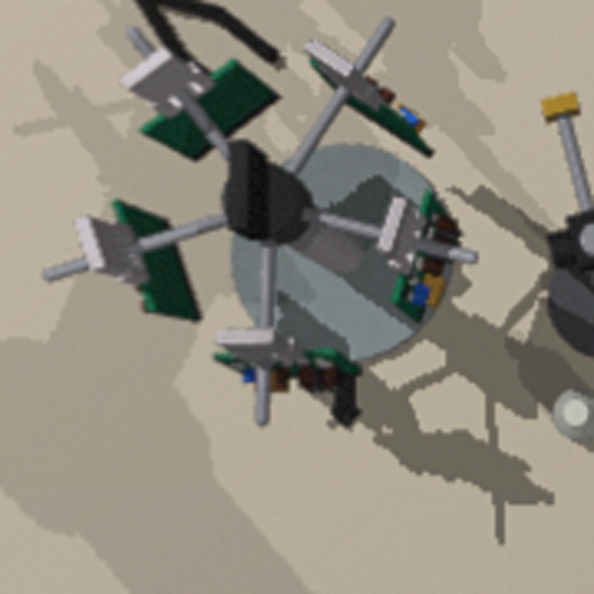

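View pics/scene8.png

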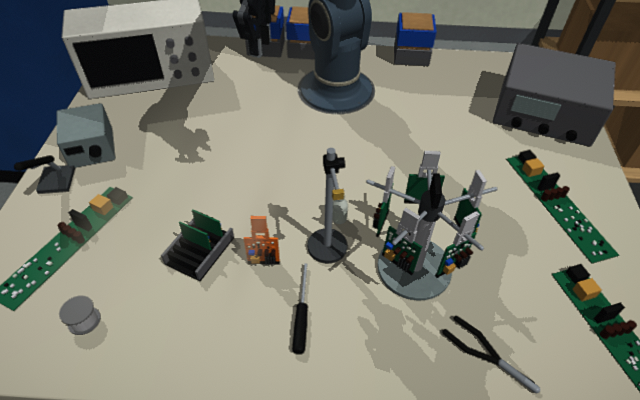

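The top view shows the rod tip at the same pixel as before hanging, about (199, 257). The board hangs well in from the tip and hasn't shifted, so I'm handing in.

Run:
```python
from h import *
finish_job()
```

```text
the job is handed in; nothing more can be done
```

The job is handed in: the free branch stands over the pointer and the board hangs by its eye on that branch. The robot's clock was at about 28 s of the 72 s allowed.

**Turning:** I gripped the handle and turned the tree about 176° clockwise. Before hanging, the top camera put the branch within about 0.5° of the pointer. After hanging, the branch tip and handle had not moved in the top view.

**Hanging:** I lifted the board out of the rack by its tab and threaded the eye onto the rod about 85 mm from the axis, 40 mm in from the tip. I lowered it until it touched the rod after 5.6 mm (5 mm expected), let go and moved clear.

**Final pictures:** The board is hanging at rest. The two short boards, bottle and screwdriver are where they were, judged by eye from the pictures.

**Checks that disagreed:**
- **Camera offset:** the top and scene cameras differ by 2–5 mm in x on the tree's axis, so I used a value between them.
- **Automatic fits after hanging:** the scene camera could not give a usable pointer angle. Its branch fit after hanging was spoiled by the hung board, and the top fit moved slightly too. For the final check I relied on the handle and branch tip in the top view.

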